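# Hang the open-hook caddies on the desk rail

### The arm

A 7-joint arm with a two-finger parallel gripper is mounted at the origin on the work surface; the furniture and walls round the work are solid. World frame = base frame: x ahead of the robot, y to its left, z up, the work surface at z = 0. Lengths are in m, angles in rad, forces in N, time in s.
With the tool pointing down it reaches from about 0.35 to 0.9 m from the base axis. Payload 7.2 kg.
Tool frame: the origin (TCP) lies at the very end of the fingers, on their centre line; the grasp point (between the pads) lies 19 mm behind it; z points along the fingers, y is the line along which they close (so a half turn about z gives the same grasp; the last joint's range is limited). The gripper opens to 88 mm and grips with 3 to 60 N. Pads are 20 mm wide; open, the fingers measure 115 mm over their backs; the gripper's body (75 mm by 178 mm) begins 61 mm behind the grasp point.
Start: joints at [1.044, 0.411, -0.013, 1.596, 0.006, 1.134, -0.082], TCP at [0.277, -0.56, 0.223] pointing down, gripper open.
Joint ranges: [-2.95, 2.95], [-0.29, 1.99], [-1.47, 1.44], [0.14, 2.54], [-1.03, 4.17], [0.13, 1.85], [-2.86, 2.86]. Speed limits (rad/s): [2.39, 2.39, 3.01, 3.01, 3.14, 3.14, 3.14].

### API

Orientations are given as a rotation vector (axis times angle).
In Python, from bench import env gives the robot as it stands.
- The arm moves only by the tool jog_arm, never from a script. Its arguments are lists of equal length, an entry for each row: "xyz": the shift along the tool's x, y, z each as a share of 40 mm, from -1 to 1, a list of three; "rot": the turn, a rotation vector about the tool's x, y, z each as a share of pi rad, from -1 to 1, a list of three; "gripper": the opening, from 0 (shut) to 1 (fully open). In form: {"xyz": [[x, y, z], ...], "rot": [[rx, ry, rz], ...], "gripper": [gripper, ...]}. A call has 1 to 10 rows; each row shifts and turns the commanded pose from where the row before left it, along the tool's axes as they then stand; what a row does not reach is not made up. A row lasts 1/10 s, in which the tool goes at most 50 mm and 8.59 degrees, less where a joint would pass 70% of its speed; a pose out of reach is approached as far as the arm can. A call with a number of a shift or a turn outside -1 to 1 is refused whole. A call with a gripper value outside its range is refused whole. The fingers move at their own pace and stop on an object; "grip_force" is the grip in N (left out, the last holds). Time passes only in rows, so rows that do not move let the fingers close. It gives the time, the measured TCP pose, the force, the opening and the grip force at its end, in the units of the state.
- env.read_state(): the state, without advancing time (a new reading comes with each control period).
- env.camera(name): name is "side" or "top" or "wrist"; returns a dict with "image" (384x512x3 uint8, red, green, blue), "camera_matrix" (3x3 intrinsics, pixels), "eye" and "orientation" of the camera in the world. Camera axes: x right, y up, looking along -z (the intrinsics and any distortion apply to the point x, -y, -z); pixel columns grow to the right and rows downward; lengths in m; the calibration is good to about 2 mm. A picture is of the moment at which its call begins. There is no depth.
- env.job_done(): hands the job in; it is judged then, once.
The state is a dict: "clock": time; "qpos": joint angles; "qd": joint speeds; "joint_efforts": joint torques, N m; "position": TCP position; "orientation": TCP orientation; "wrist_force": force on the tool from outside, world axes, zero at the start; "moment": the same for the moment, N m; "finger_gap": finger opening in m; "grasp_force": force on a finger pad.
Only numpy, scipy, OpenCV 4.12 (cv2) and the standard library are available. Lean on these libraries where they do the work, as an engineer would, in place of code of your own. Each camera call takes 0.05 s, during which the arm holds its last target. There are 200 camera calls.

### The job

Clear the desk by hanging the blue and the orange caddy on the desk rail: slide each caddy's open C hook sideways onto the rod through its gap and lower it until it hangs freely from the rod, fully home, in the bay marked with the label of its own colour. Do not ram the rail, keep the sharpener in the blue caddy's tray, and leave everything else on the desk where it is.

Things in the scene. Friction and masses are not known exactly. Their poses are not given: they have to be found in the camera images.
- caddy_blue: Blue plastic hanging caddy, about 0.16 kg, upright on the desk. Origin: centre of its underside, z up; mm. Open tray 56 (x) x 44 (y) x 24 high, walls 3; a central post 10 x 16 carries a C hook (z 42 to 90, x -12 to +12, 16 wide along y, band 4 thick), open towards +x; above it a ribbed grip fin. A sharpener lies loose in its tray on the -x side.
- caddy_orange: Orange plastic hanging caddy, about 0.16 kg, upright on the desk. Origin: centre of its underside, z up; mm. Open tray 56 (x) x 44 (y) x 24 high, walls 3; a central post 10 x 16 carries a C hook (z 42 to 90, x -12 to +12, 16 wide along y, band 4 thick), open towards +x; above it a ribbed grip fin. Its tray is empty.
- caddy_blue_gap (a point): Middle of the blue caddy's C gap, 59 mm above the underside, at x +10 mm. The gap is on the +x side only, 18 mm high (50 to 68 above the underside); above it a lip hangs down to 68. It leads into a channel along y, x -8 to +8, from 46 up to a round arch topping out at 86 (radius 8).
- caddy_blue_seat (a point): Point in the blue caddy's C, 81 mm above its underside on the middle line, where the rod's axis lies when the caddy hangs fully home (rod up against the arch, caddy lowered 22 mm from where the rod is in mid-gap).
- caddy_blue_fin (a point): Centre of the blue caddy's flat grip fin, 107.5 mm above its underside: 24 mm (x) x 14 mm (y), 90 to 125 above the underside. Pinch it from above, fingers closing along the caddy's y.
- caddy_orange_gap (a point): Middle of the orange caddy's C gap, 59 mm above the underside, at x +10 mm. The gap is on the +x side only, 18 mm high (50 to 68 above the underside); above it a lip hangs down to 68. It leads into a channel along y, x -8 to +8, from 46 up to a round arch topping out at 86 (radius 8).
- caddy_orange_seat (a point): Point in the orange caddy's C, 81 mm above its underside on the middle line, where the rod's axis lies when the caddy hangs fully home (rod up against the arch, caddy lowered 22 mm from where the rod is in mid-gap).
- caddy_orange_fin (a point): Centre of the orange caddy's flat grip fin, 107.5 mm above its underside: 24 mm (x) x 14 mm (y), 90 to 125 above the underside. Pinch it from above, fingers closing along the caddy's y.
- sharpener: Grey metal pencil sharpener, 15 x 26 x 13 mm high, loose in the blue caddy's tray. Origin: centre of its underside.
- rail: Desk rail, fixed: dark wooden base 80 (x) x 316 (y) x 12 mm high with end posts 12 across at y -146 and +146 carrying a rod along y over x 0. Origin: centre of the base's underside; x away from the robot, y to the left. Three bays centred at y -90, 0, +90 mm; the middle one holds a fixed grey caddy of the same shape, its top 184 above the desk; the others are empty, free above.
- rod_mid (a point): Middle of the bare steel rod's axis, 140 mm above the desk, over the rail's origin. The rod is 10 mm thick and level. Black stop collars, 18 across and 5 thick, at y -135, -45, +45 and +135 mm bound the bays (85 clear each).
- label_blue: Blue round label, 24 mm across, 3 thick, fixed on the rail's base; it marks the bay for the blue caddy. Origin: centre of its underside, 12 mm above the desk; axes as the rail's. The bay's middle on the rod's axis lies 28 mm further along x, at the same y, 128 mm higher.
- label_orange: Orange round label, like the blue one, marking the bay for the orange caddy. Blue and orange may be either way round.
- mug: Striped white mug, 85 x 121 (with its handle) x 98 high (mm). A bystander: leave it alone. Origin: centre of its underside.
- dropper_bottle: Small brown dropper bottle with a black bulb, 33 across, 102 high (mm). A bystander: leave it alone. Origin: centre of its underside.
- matchbox: Red matchbox lying flat, 36 x 54 x 16 high (mm). A bystander: leave it alone. Origin: centre of its underside.
- eraser: White eraser in a blue sleeve, 19 x 43 x 13 high (mm). A bystander: leave it alone. Origin: centre of its underside.
- tea_light: Tea light in a metal cup, 38 across, 15 high (mm). A bystander: leave it alone. Origin: centre of its underside.

How it is judged:
At the end, for the whole second after the job is handed in: Each caddy hangs at rest from the rod in its colour's bay: its seat point within 6 mm in height and 7 mm across of the rod's axis, within 36 mm of the bay's middle along it, upright within 0.2 rad, square to the rod within 0.25 rad (gap either way). The sharpener lies in the blue tray (y of caddy_blue_seat in the frame of label_blue between -0.036 and 0.036 m and x of caddy_blue_seat in the frame of label_blue between 0.021 and 0.035 m and z of caddy_blue_seat in the frame of label_blue between 0.122 and 0.134 m and angle between each of caddy_blue, caddy_orange's own z axis and vertical below 0.2 rad and angle between the y axis of each of caddy_blue, caddy_orange and the y axis of rail, either way round below 0.25 rad and contact force between each of caddy_blue, caddy_orange and rail above 0.4 N and linear speed of each of caddy_blue, caddy_orange below 0.03 m/s and angular speed of each of caddy_blue, caddy_orange below 0.5 rad/s and y of caddy_orange_seat in the frame of label_orange between -0.036 and 0.036 m and x of caddy_orange_seat in the frame of label_orange between 0.021 and 0.035 m and z of caddy_orange_seat in the frame of label_orange between 0.122 and 0.134 m and x of sharpener in the frame of caddy_blue between -0.03 and 0.03 m and y of sharpener in the frame of caddy_blue between -0.024 and 0.024 m and z of sharpener in the frame of caddy_blue between -0.005 and 0.03 m); the robot touches nothing.
It fails at once if the sharpener falls out of the blue caddy (not (x of sharpener in the frame of caddy_blue between -0.03 and 0.03 m and y of sharpener in the frame of caddy_blue between -0.024 and 0.024 m and z of sharpener in the frame of caddy_blue between -0.005 and 0.05 m)).
It fails at once if the rail is rammed (a caddy or the robot presses on it with over 90 N) (contact force between rail and caddy_blue above 90 N or contact force between rail and caddy_orange above 90 N or contact force between rail and the arm above 90 N or contact force between rail and the fingers above 90 N).
It fails at once if another thing on the desk is moved by more than 25 mm or tipped (distance of any of mug, dropper_bottle, matchbox, eraser, tea_light from where it was at the start of the episode above 0.025 m or angle between any of mug, dropper_bottle, matchbox, eraser, tea_light's own z axis and vertical above 0.5 rad).
It also fails if it takes over 64 s, if anything falls off the work surface, if the arm or the gripper's body presses on something with over 40 N, if the wrist force passes 120 N, or if a joint passes its speed limit or range.

## Working session

There is one attempt and no reset: what is moved stays moved. The work goes in short steps, Python scripts to look and compute and a tool call to move; the robot and the scene stay as the last step left them, time stands still between calls to the robot, and variables do not carry over. Pictures are saved under pics/ and viewed, at most 10 in all, crops included, and the job is handed in when it is done.

Besides the shell and the picture viewer there is one more tool, called after "Emit:" as name(argument=value, ...), one argument or row to a line, values as JSON. jog_arm: Moves the arm, as the interface text tells. Its arguments: {"type":"object","properties":{"xyz":{"type":"array","items":{"type":"array","items":{"type":"number"}}},"rot":{"type":"array","items":{"type":"array","items":{"type":"number"}}},"gripper":{"type":"array","items":{"type":"number"}},"grip_force":{"type":"number"}},"required":["xyz","rot","gripper"]}

```bash
mkdir -p pics; python3 - <<'E'
from bench import env
import cv2,pickle
d={}
for n in("top","side"):
    c=env.camera(n);d[n]=c
    cv2.imwrite(f"pics/{n}0.png",cv2.resize(c["image"][:,:,::-1],(768,576),interpolation=cv2.INTER_CUBIC))
    print(n,c["camera_matrix"],c["eye"],c["orientation"],[k for k in c])
pickle.dump(d,open("c0.pkl","wb"))
print(env.read_state())
E
```

```text
top [[432.21417626   0.         253.47149394]
 [  0.         432.21417626 193.33683174]
 [  0.           0.           1.        ]] [0.37731635 0.02743072 1.06540861] [ 0.10756999 -0.14002417 -1.54072887] ['image', 'camera_matrix', 'eye', 'orientation']
side [[456.77476266   0.         258.63227905]
 [  0.         456.77476266 187.1914647 ]
 [  0.           0.           1.        ]] [ 0.54556894 -0.88693251  0.57096765] [ 1.11442105e+00 -3.05511990e-05  2.11223157e-02] ['image', 'camera_matrix', 'eye', 'orientation']
{'clock': 0.1, 'qpos': array([ 1.04376491,  0.4118109 , -0.01270176,  1.59693027,  0.00556812,
        1.13428   , -0.08219894]), 'qd': array([ 0.00056901, -0.00023758, -0.00124333, -0.00113107, -0.0008548 ,
       -0.00083937, -0.00030695]), 'joint_efforts': array([ 3.99047436e-03, -5.89096427e+01,  6.44358359e-01, -2.91709846e+01,
       -5.38080360e-02,  1.44532500e-02,  7.24750726e-05]), 'position': array([ 0.27659076, -0.55998087,  0.22191114]), 'orientation': array([-3.05797691e+00, -7.14124115e-01,  6.08788230e-04]), 'wrist_force': array([-1.00147938, -0.30485635, -0.05126724]), 'moment': array([-0.02110725, -0.019878  ,  0.04035079]), 'grasp_force': 0.0, 'finger_gap': 0.08787325140607592}
```

View pics/top0.png

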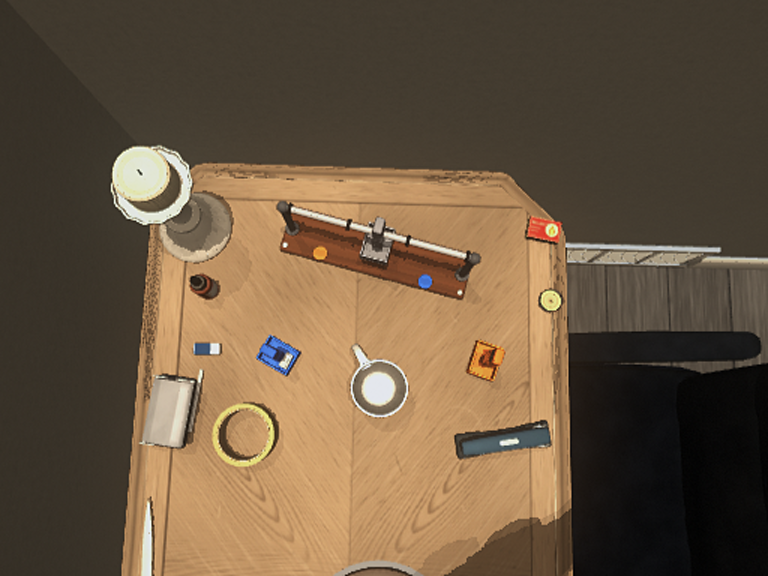

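View pics/side0.png

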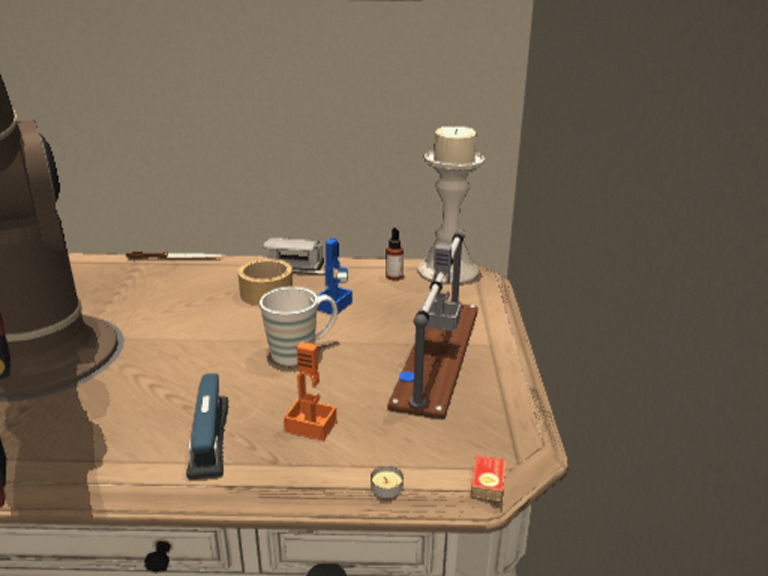

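The top view shows the orange label at about (320,253) and the blue label at (425,282). The blue caddy is at about (278,356), the orange at (487,360), and the mug stands between them. In the side view, orange is at (310,390) and blue at (335,275). Next I'll fit the poses by silhouette in both views.

```bash
cat > h.py <<'E'
import numpy as np,cv2
from scipy.spatial.transform import Rotation as R
def proj(c,P):
    p=(np.atleast_2d(P)-c["eye"])@R.from_rotvec(c["orientation"]).as_matrix()
    p=p*[1,-1,-1]; q=p@c["camera_matrix"].T
    return q[:,:2]/q[:,2:]
def ray(c,uv):
    d=np.linalg.inv(c["camera_matrix"])@[uv[0],uv[1],1]
    return R.from_rotvec(c["orientation"]).as_matrix()@(d*[1,-1,-1])
def onz(c,uv,z):
    d=ray(c,uv); return c["eye"]+d*(z-c["eye"][2])/d[2]
B=[(-28,28,-22,22,0,3),(-28,-25,-22,22,0,24),(25,28,-22,22,0,24),(-28,28,-22,-19,0,24),(-28,28,19,22,0,24),
(-5,5,-8,8,0,44),(-12,-8,-8,8,42,84),(-12,12,-8,8,42,46),(8,12,-8,8,42,50),(8,12,-8,8,68,84),(-12,12,-8,8,84,90),(-12,12,-7,7,90,125)]
def V(b): return np.array([[x,y,z] for x in b[:2] for y in b[2:4] for z in b[4:]])/1000
def mask(c,T,S=4,boxes=B):
    m=np.zeros((384*S,512*S),np.uint8)
    for b in boxes:
        P=V(b); P=P@R.from_euler('z',T[2]).as_matrix().T+[T[0],T[1],T[3] if len(T)>3 else 0]
        h=cv2.convexHull(((proj(c,P)+.5)*S).astype(np.float32)).round().astype(np.int32)
        cv2.fillConvexPoly(m,h,1)
    return cv2.resize(m.astype(np.float32),(512,384),interpolation=cv2.INTER_AREA)
def col(c,name):
    h=cv2.cvtColor(c["image"],cv2.COLOR_RGB2HSV); H,S,V_=[h[...,i].astype(int) for i in range(3)]
    return ((H>=105)&(H<=128)&(S>150)&(V_>50)) if name=="blue" else ((H>=4)&(H<=16)&(S>190)&(V_>90))
E
cat > fit.py <<'E'
from h import *
import pickle
from scipy.optimize import minimize
d=pickle.load(open("c0.pkl","rb"))
roi={"blue":{"top":(165,215,205,255),"side":(205,155,240,212)},"orange":{"top":(305,220,345,260),"side":(185,225,228,295)}}
lab={"blue":{"top":(277,181,291,195)},"orange":{"top":(206,161,222,177)}}
L={}
for n in roi:
    u0,v0,u1,v1=lab[n]["top"];m=col(d["top"],n)[v0:v1,u0:u1];vv,uu=np.nonzero(m)
    L[n]=onz(d["top"],(uu.mean()+u0,vv.mean()+v0),.015);print("label",n,len(uu),L[n])
    obs={}
    for k,(u0,v0,u1,v1) in roi[n].items():
        M=np.zeros((384,512),np.float32);M[v0:v1,u0:u1]=col(d[k],n)[v0:v1,u0:u1];obs[k]=cv2.GaussianBlur(M,(0,0),.8)
    vv,uu=np.nonzero(obs["top"]>.5);p=onz(d["top"],(uu.mean(),vv.mean()),.03)
    f=lambda x:sum(((cv2.GaussianBlur(mask(d[k],(x[0],x[1],x[2])),(0,0),.8)-obs[k])**2).sum() for k in obs)
    res=[]
    for a in np.arange(0,2*np.pi,np.pi/6):
        r=minimize(f,[p[0],p[1],a],method="Nelder-Mead",options=dict(initial_simplex=np.array([p[0],p[1],a])+np.array([[0,0,0],[.01,0,0],[0,.01,0],[0,0,.25]]),maxfev=120))
        res.append((r.fun,r.x%[9,9,2*np.pi] if 0 else r.x))
    res.sort(key=lambda t:t[0])
    print(n,[(round(a),b.round(4)) for a,b in res[:4]],obs["top"].sum(),obs["side"].sum())
    for k in obs:
        u0,v0,u1,v1=[*np.array(roi[n][k])+[-6,-6,6,6]]
        im=d[k]["image"].copy();e=(mask(d[k],res[0][1])>.5).astype(np.uint8)
        s=7;im=cv2.resize(im[v0:v1,u0:u1],None,fx=s,fy=s,interpolation=cv2.INTER_NEAREST);e=cv2.resize(e[v0:v1,u0:u1],None,fx=s,fy=s,interpolation=cv2.INTER_NEAREST)
        cs,_=cv2.findContours(e,cv2.RETR_LIST,cv2.CHAIN_APPROX_NONE);cv2.drawContours(im,cs,-1,(0,255,0),1)
        L[n+k]=cv2.resize(im,(380,290*1) ) [:,:,::-1]
cv2.imwrite("pics/fit.png",np.vstack([np.hstack([L[n+"top"],L[n+"side"]]) for n in roi]))
dy=L["orange"]-L["blue"];yaw=np.arctan2(-dy[0],dy[1]);o=(L["orange"]+L["blue"])/2+R.from_euler('z',yaw).apply([.028,0,0])
print("sep",np.hypot(*dy[:2]),"yaw",yaw,"origin",o)
# rod check
for k in d:
    print(k,proj(d[k],[R.from_euler('z',yaw).apply([0,y,0])+[o[0],o[1],.14] for y in(-.146,-.045,.045,.146)])*1.5)
E
python3 fit.py
```

```text
label blue 64 [ 0.56254778 -0.06501157  0.015     ]
blue [(304, array([0.4372, 0.1724, 1.2678])), (304, array([0.4367, 0.172 , 1.2986])), (304, array([0.4372, 0.1717, 1.327 ])), (305, array([0.4368, 0.1714, 1.3212]))] 227.0 421.0
label orange 16 [0.60783863 0.11043247 0.015     ]
orange [(374, array([ 0.4368, -0.1621,  6.0874])), (377, array([ 0.4369, -0.1623, -0.2298])), (377, array([ 0.4371, -0.1627,  6.1417])), (378, array([ 0.4366, -0.1619, -0.2096]))] 179.00002 916.0
sep 0.18119567773122797 yaw -0.2526342520163773 origin [0.61230441 0.0157117  0.015     ]
top [[473.82101653 258.44919638]
 [407.33054972 239.64679683]
 [348.33689001 222.9643698 ]
 [282.41748238 204.32345629]]
side [[418.24283281 321.59220143]
 [434.67447954 287.44825755]
 [446.98305139 261.87180781]
 [458.76574601 237.38809839]]
```

View pics/fit.png

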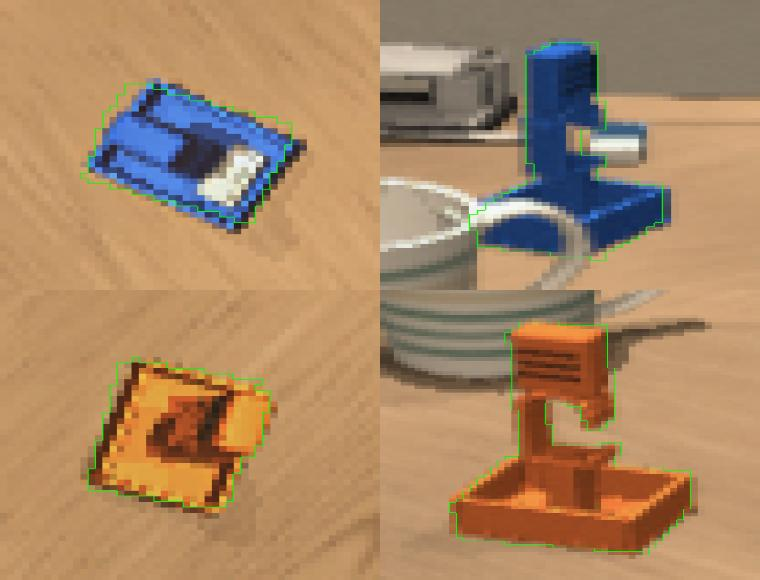

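The overlay shows both fits are roughly right, but the masks miss the shaded and bright pixels. I'll widen the masks and refit.

```bash
cat >> h.py <<'E'
def col(c,name):
    h=cv2.cvtColor(c["image"],cv2.COLOR_RGB2HSV); H,S,V_=[h[...,i].astype(int) for i in range(3)]
    if name=="blue": return (H>=100)&(H<=130)&(S>110)&(V_>15)
    return ((H<=22)|(H>176))&(S>178)&(V_>25)
E
sed -i 's/M=np.zeros.*obs\[k\]=cv2/M=np.zeros((384,512),np.float32);M[v0:v1,u0:u1]=col(d[k],n)[v0:v1,u0:u1]\n        if k=="top": M=cv2.morphologyEx(M,cv2.MORPH_CLOSE,np.ones((9,9)))\n        W[k]=1.0\n        if (n,k)==("blue","side"): W[k]=np.ones((384,512));W[k][188:,:245]=0\n        obs[k]=cv2/; s/obs={}/obs={};W={}/; s/-obs\[k\])\*\*2)/-obs[k])**2*W[k])/' fit.py
sed -i 's/cs,_=cv2.find/im[cv2.resize((obs[k]>.5)[v0:v1,u0:u1].astype(np.uint8),None,fx=s,fy=s,interpolation=cv2.INTER_NEAREST)==0]\/\/=2;cs,_=cv2.find/' fit.py
python3 fit.py
```

```text
label blue 67 [ 0.56290979 -0.06496439  0.015     ]
blue [(32, array([0.4364, 0.1707, 1.1207])), (32, array([0.4365, 0.1709, 1.1169])), (33, array([0.436 , 0.1711, 1.1475])), (34, array([0.437 , 0.1713, 1.1154]))] 418.0 480.0
label orange 74 [0.60519709 0.10995577 0.015     ]
orange [(71, array([ 0.4369, -0.1623,  6.0543])), (72, array([ 0.4368, -0.1622,  6.0152])), (73, array([ 0.4366, -0.1626, -0.2469])), (73, array([ 0.4364, -0.1618, -0.2373]))] 465.0 1078.9999
sep 0.1799590959488204 yaw -0.2372009589491154 origin [0.61126943 0.01591617 0.015     ]
top [[474.05556863 257.68494971]
 [407.30150044 239.88641825]
 [348.0449968  224.08695055]
 [281.79964723 206.42405792]]
side [[419.15292336 321.7407636 ]
 [434.41552619 287.43228208]
 [445.84033433 261.75069794]
 [456.77056275 237.18086907]]
```

View pics/fit.png

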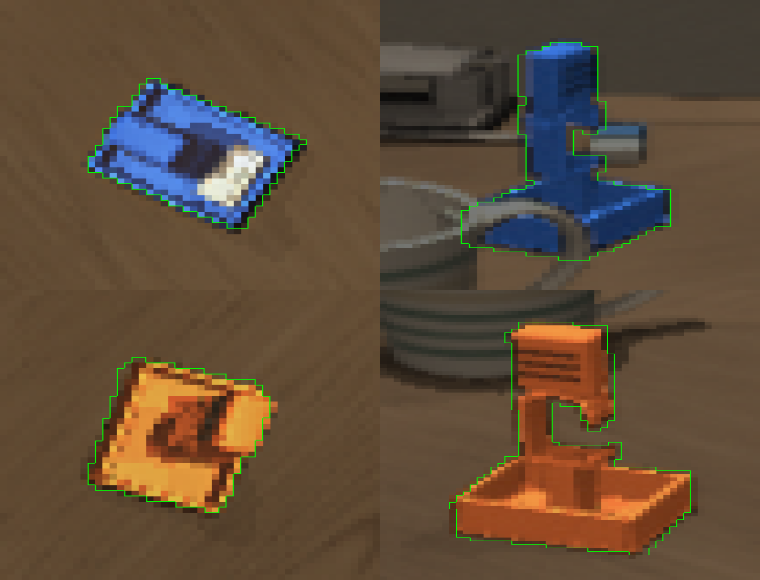

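Emit:
jog_arm(
  xyz=[
    [0,0,0],
    [0,0,0],
    [0,0,0],
    [0,0,0],
    [0,0,0],
    [0,0,0],
    [0,-0.8,0],
    [0,-0.8,0],
    [0,-0.8,0],
    [0,-0.8,0],
  ],
  rot=[
    [0,0,0.037],
    [0,0,0.037],
    [0,0,0.037],
    [0,0,0.037],
    [0,0,0.037],
    [0,0,0.037],
    [0,0,0],
    [0,0,0],
    [0,0,0],
    [0,0,0],
  ],
  gripper=[1,1,1,1,1,1,1,1,1,1],
)

```text
clock: 1.1
position: [0.3071, -0.4345, 0.2222]
orientation: [-3.119, 0.374, 0.001]
wrist_force: [0.3, -0.2, 0.7]
finger_gap: 0.0877
grasp_force: 0.0
```

```bash
cat > rem.py <<'E'
import sys
from h import *
from bench import env
# usage: rem.py x y z psi : remaining shift in tool axes (shares of 40 mm) and yaw (share of pi)
s=env.read_state();T=R.from_rotvec(s["orientation"]);t=np.array([float(a) for a in sys.argv[1:5]])
M=T.as_matrix();psi=np.arctan2(M[1,0],M[0,0])
print("t",s["clock"],"pos",s["position"].round(4),"psi",psi.round(4),"tilt",M[:2,2].round(4),"gap",s["finger_gap"],"F",s["wrist_force"].round(1))
print("shift mm",(T.inv().apply(t[:3]-s["position"])*1000).round(1),"shares",(T.inv().apply(t[:3]-s["position"])/.04).round(3),"rz share",-((t[3]-psi+np.pi)%(2*np.pi)-np.pi)/np.pi)
E
python3 rem.py .437 -.162 .093 -.237
```

```text
t 1.1 pos [ 0.3071 -0.4345  0.2222] psi -0.2387 tilt [-0.0005  0.0006] gap 0.08772779589005335 F [ 0.3 -0.2  0.7]
shift mm [  61.9 -295.5  129.3] shares [ 1.548 -7.387  3.233] rz share -0.0005252306745364334
```

Emit:
jog_arm(
  xyz=[
    [0.155,-0.74,0],
    [0.155,-0.74,0],
    [0.155,-0.74,0],
    [0.155,-0.74,0],
    [0.155,-0.74,0],
    [0.155,-0.74,0],
    [0.155,-0.74,0],
    [0.155,-0.74,0],
    [0.155,-0.74,0],
    [0.155,-0.74,0],
  ],
  rot=[
    [0,0,0],
    [0,0,0],
    [0,0,0],
    [0,0,0],
    [0,0,0],
    [0,0,0],
    [0,0,0],
    [0,0,0],
    [0,0,0],
    [0,0,0],
  ],
  gripper=[1,1,1,1,1,1,1,1,1,1],
)

```text
clock: 2.1
position: [0.4374, -0.1618, 0.2225]
orientation: [-3.119, 0.374, 0.001]
wrist_force: [0.5, -0.5, 0.2]
finger_gap: 0.0877
grasp_force: 0.0
```

Emit:
jog_arm(
  xyz=[
    [0,0,0],
    [0,0,0.4],
    [0,0,0.4],
    [0,0,0.4],
    [0,0,0.4],
    [0,0,0.4],
    [0,0,0.4],
    [0,0,0.4],
    [0,0,0.4],
    [0,0,0],
  ],
  rot=[
    [0,0,0],
    [0,0,0],
    [0,0,0],
    [0,0,0],
    [0,0,0],
    [0,0,0],
    [0,0,0],
    [0,0,0],
    [0,0,0],
    [0,0,0],
  ],
  gripper=[1,1,1,1,1,1,1,1,0.5,0.5],
  grip_force=25,
)

```text
clock: 3.1
position: [0.4354, -0.1633, 0.0928]
orientation: [-3.119, 0.375, 0.006]
wrist_force: [0.2, 0.0, 0.1]
finger_gap: 0.0756
grasp_force: 0.0
```

```bash
python3 rem.py .437 -.162 .093 -.237; python3 - <<'E'
from bench import env
import cv2,numpy as np
a=env.camera("wrist")["image"];b=env.camera("side")["image"][190:320,150:300]
b=cv2.resize(b,(443,384),interpolation=cv2.INTER_NEAREST)
cv2.imwrite("pics/g1.png",cv2.resize(np.hstack([a,b]),(796,320))[:,:,::-1])
E
```

```text
t 3.1 pos [ 0.4354 -0.1633  0.0928] psi -0.2392 tilt [-0.0039  0.0008] gap 0.0755558440560015 F [0.2 0.  0.1]
shift mm [ 1.2 -1.6 -0.2] shares [ 0.03  -0.041 -0.004] rz share -0.0007054101189560837
```

View pics/g1.png

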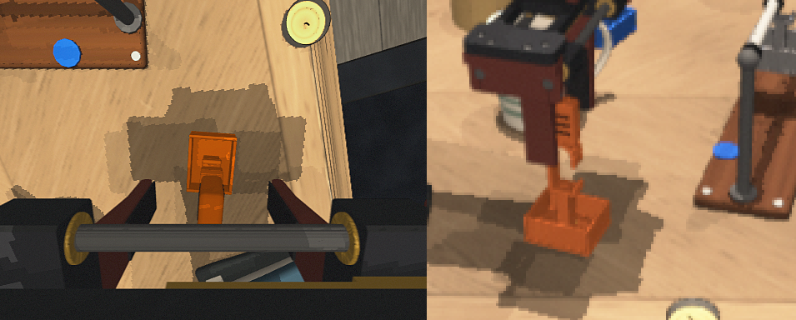

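The fin sits centred between the fingers: (210,205) in the wrist half, with the finger beside it at (545,110) in the side half. Closing now.

Emit:
jog_arm(
  xyz=[
    [0.03,-0.04,0],
    [0,0,0],
    [0,0,0],
    [0,0,0],
    [0,0,0],
    [0,0,0],
    [0,0,0],
    [0,0,0],
    [0,0,0],
    [0,0,0],
  ],
  rot=[
    [0,0,0],
    [0,0,0],
    [0,0,0],
    [0,0,0],
    [0,0,0],
    [0,0,0],
    [0,0,0],
    [0,0,0],
    [0,0,0],
    [0,0,0],
  ],
  gripper=[0.1,0,0,0,0,0,0,0,0,0],
  grip_force=25,
)

```text
clock: 4.2
position: [0.4388, -0.1618, 0.0946]
orientation: [3.119, -0.374, -0.0]
wrist_force: [0.5, -0.2, 0.1]
finger_gap: 0.0137
grasp_force: 25.0
```

Emit:
jog_arm(
  xyz=[
    [0,0,-0.2],
    [0,0,-0.4],
    [0,0,-0.5],
    [0,0,-0.5],
    [0,0,-0.5],
    [0,0,-0.5],
    [0,0,-0.5],
    [0,0,-0.3],
    [0,0,-0.1],
    [0,0,0],
  ],
  rot=[
    [0,0,0],
    [0,0,0],
    [0,0,0],
    [0,0,0],
    [0,0,0],
    [0,0,0],
    [0,0,0],
    [0,0,0],
    [0,0,0],
    [0,0,0],
  ],
  gripper=[0,0,0,0,0,0,0,0,0,0],
)

```text
clock: 5.2
position: [0.4388, -0.1618, 0.2348]
orientation: [3.119, -0.374, 0.001]
wrist_force: [-0.7, 0.3, -1.8]
finger_gap: 0.0139
grasp_force: 25.0
```

```bash
python3 rem.py .5741 .1174 .228 -.237
```

```text
t 5.2 pos [ 0.4388 -0.1618  0.2348] psi -0.2387 tilt [ 0.0004 -0.0001] gap 0.013861563329489726 F [-0.7  0.3 -1.8]
shift mm [  65.5 -303.3    6.8] shares [ 1.637 -7.581  0.17 ] rz share -0.0005347624717405442
```

Emit:
jog_arm(
  xyz=[
    [0,-0.3,0],
    [0,-0.6,0],
    [0,-0.8,0],
    [0,-0.9,0],
    [0,-0.9,0],
    [0,-0.9,0],
    [0,-0.9,0],
    [0,-0.9,0],
    [0,-0.7,0],
    [0,-0.5,0],
  ],
  rot=[
    [0,0,0],
    [0,0,0],
    [0,0,0],
    [0,0,0],
    [0,0,0],
    [0,0,0],
    [0,0,0],
    [0,0,0],
    [0,0,0],
    [0,0,0],
  ],
  gripper=[0,0,0,0,0,0,0,0,0,0],
)

```text
clock: 6.2
position: [0.508, 0.1293, 0.2334]
orientation: [-3.119, 0.369, 0.003]
wrist_force: [0.6, -1.4, -1.4]
finger_gap: 0.014
grasp_force: 25.0
```

Emit:
jog_arm(
  xyz=[
    [0,-0.18,0],
    [0.2,0,0],
    [0.3,0,0],
    [0.4,0,0],
    [0.4,0,0],
    [0.24,0,0],
    [0.1,0,0],
    [0,0,0],
    [0,0,0],
    [0,0,0],
  ],
  rot=[
    [0,0,0],
    [0,0,0],
    [0,0,0],
    [0,0,0],
    [0,0,0],
    [0,0,0],
    [0,0,0],
    [0,0,0],
    [0,0,0],
    [0,0,0],
  ],
  gripper=[0,0,0,0,0,0,0,0,0,0],
)

```text
clock: 7.2
position: [0.5737, 0.1175, 0.2348]
orientation: [3.119, -0.373, -0.0]
wrist_force: [0.1, -0.3, -2.0]
finger_gap: 0.0141
grasp_force: 25.0
```

```bash
python3 rem.py .5741 .1174 .1756 -.237
```

```text
t 7.2 pos [0.5737 0.1175 0.2348] psi -0.2382 tilt [-0.0001 -0.    ] gap 0.014115575579449915 F [ 0.1 -0.3 -2. ]
shift mm [ 0.4  0.  59.2] shares [1.000e-02 1.000e-03 1.479e+00] rz share -0.00037048363004473466
```

Emit:
jog_arm(
  xyz=[
    [0,0,0.1],
    [0,0,0.25],
    [0,0,0.3],
    [0,0,0.3],
    [0,0,0.25],
    [0,0,0.18],
    [0,0,0.1],
    [0,0,0],
    [0,0,0],
    [0,0,0],
  ],
  rot=[
    [0,0,0],
    [0,0,0],
    [0,0,0],
    [0,0,0],
    [0,0,0],
    [0,0,0],
    [0,0,0],
    [0,0,0],
    [0,0,0],
    [0,0,0],
  ],
  gripper=[0,0,0,0,0,0,0,0,0,0],
)

```text
clock: 8.2
position: [0.5745, 0.1174, 0.176]
orientation: [-3.119, 0.374, -0.001]
wrist_force: [1.0, -0.2, -1.8]
finger_gap: 0.0143
grasp_force: 25.0
```

```bash
python3 rem.py .6324 .1034 .1756 -.237; python3 - <<'E'
from bench import env
from h import *
c=env.camera("side");im=c["image"].copy()
s=4;u0,v0=255,110
big=cv2.resize(im[v0:v0+130,u0:u0+110],None,fx=s,fy=s,interpolation=cv2.INTER_NEAREST)
p=env.read_state()["position"]
e=(mask(c,(p[0]-.0015,p[1],-.237,p[2]-.0946),S=4)>.5).astype(np.uint8)
e=cv2.resize(e[v0:v0+130,u0:u0+110],None,fx=s,fy=s,interpolation=cv2.INTER_NEAREST)
cs,_=cv2.findContours(e,cv2.RETR_LIST,cv2.CHAIN_APPROX_NONE);cv2.drawContours(big,cs,-1,(0,255,0),1)
q=lambda P:tuple(int(a) for a in ((proj(c,P)[0]-[u0,v0]+.5)*s))
Rr=R.from_euler('z',-.237);o=np.array([.6113,.0159,.14])
cv2.line(big,q(o+Rr.apply([0,-.146,0])),q(o+Rr.apply([0,.146,0])),(255,0,255),1)
cv2.imwrite("pics/a1.png",big[:,:,::-1])
E
```

```text
t 8.2 pos [0.5745 0.1174 0.176 ] psi -0.2386 tilt [0.0009 0.0002] gap 0.014313185414972505 F [ 1.  -0.2 -1.8]
shift mm [59.6 -0.   0.4] shares [ 1.489e+00 -1.000e-03  1.000e-02] rz share -0.0005051522664852944
```

View pics/a1.png

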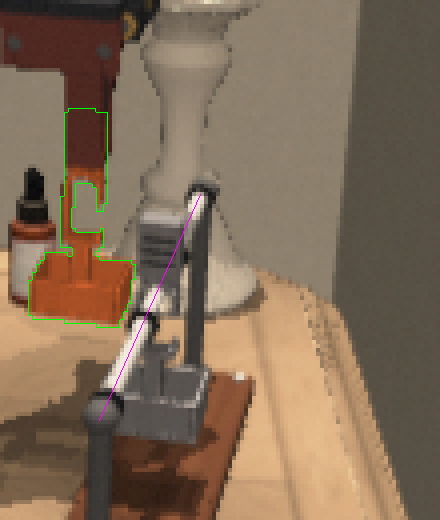

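The projected outline matches the caddy at (85,250), and the line lies on the rod, so the gap is level with it. Sliding in now.

Emit:
jog_arm(
  xyz=[
    [0.1,0,0],
    [0.2,0,0],
    [0.2,0,0],
    [0.2,0,0],
    [0.2,0,0],
    [0.15,0,0],
    [0.15,0,0],
    [0.1,0,0],
    [0,0,0],
    [0,0,0],
  ],
  rot=[
    [0,0,0],
    [0,0,0],
    [0,0,0],
    [0,0,0],
    [0,0,0],
    [0,0,0],
    [0,0,0],
    [0,0,0],
    [0,0,0],
    [0,0,0],
  ],
  gripper=[0,0,0,0,0,0,0,0,0,0],
)

```text
clock: 9.25
position: [0.6245, 0.1051, 0.1753]
orientation: [3.119, -0.374, -0.001]
wrist_force: [0.3, -0.8, -1.9]
finger_gap: 0.0136
grasp_force: 25.0
```

Emit:
jog_arm(
  xyz=[
    [0.05,0,0],
    [0.05,0,0],
    [0.05,0,0],
    [0.05,0,0],
    [0.02,0,0],
    [0,0,0],
    [0,0,0],
  ],
  rot=[
    [0,0,0],
    [0,0,0],
    [0,0,0],
    [0,0,0],
    [0,0,0],
    [0,0,0],
    [0,0,0],
  ],
  gripper=[0,0,0,0,0,0,0],
)

```text
clock: 9.95
position: [0.6332, 0.103, 0.1754]
orientation: [3.119, -0.374, -0.0]
wrist_force: [-0.5, -0.1, -1.5]
finger_gap: 0.014
grasp_force: 25.0
```

```bash
python3 rem.py .6339 .103 .1536 -.237
```

```text
t 9.95 pos [0.6332 0.103  0.1754] psi -0.2386 tilt [-0.0001 -0.    ] gap 0.014040053348163403 F [-0.5 -0.1 -1.5]
shift mm [ 0.6 -0.2 21.8] shares [ 0.016 -0.005  0.545] rz share -0.0005135798445304209
```

Emit:
jog_arm(
  xyz=[
    [0.02,0,0.07],
    [0,0,0.08],
    [0,0,0.08],
    [0,0,0.08],
    [0,0,0.08],
    [0,0,0.08],
    [0,0,0.04],
    [0,0,0],
    [0,0,0],
  ],
  rot=[
    [0,0,0],
    [0,0,0],
    [0,0,0],
    [0,0,0],
    [0,0,0],
    [0,0,0],
    [0,0,0],
    [0,0,0],
    [0,0,0],
  ],
  gripper=[0,0,0,0,0,0,0,0,0],
)

```text
clock: 10.85
position: [0.6341, 0.1028, 0.1551]
orientation: [-3.119, 0.374, -0.0]
wrist_force: [0.5, 0.9, -1.5]
finger_gap: 0.0138
grasp_force: 25.0
```

Emit:
jog_arm(
  xyz=[
    [0,0,0.03],
    [0,0,0.03],
    [0,0,0.02],
    [0,0,0],
    [0,0,0],
  ],
  rot=[
    [0,0,0],
    [0,0,0],
    [0,0,0],
    [0,0,0],
    [0,0,0],
  ],
  gripper=[0,0,0,0,0],
)

```text
clock: 11.35
position: [0.6343, 0.1028, 0.1536]
orientation: [-3.119, 0.374, -0.002]
wrist_force: [-3.8, -0.9, 8.7]
finger_gap: 0.0137
grasp_force: 25.0
```

The rod has reached the arch at about 10 N. I'll ease off, open part way and retreat upward.

Emit:
jog_arm(
  xyz=[
    [0,0,-0.02],
    [0,0,0],
    [0,0,0],
    [0,0,0],
    [0,0,0],
    [0,0,0],
    [0,0,0],
    [0,0,-0.1],
    [0,0,-0.2],
    [0,0,-0.4],
  ],
  rot=[
    [0,0,0],
    [0,0,0],
    [0,0,0],
    [0,0,0],
    [0,0,0],
    [0,0,0],
    [0,0,0],
    [0,0,0],
    [0,0,0],
    [0,0,0],
  ],
  gripper=[0,0.35,0.35,0.35,0.35,0.35,0.35,0.35,0.35,0.35],
)

```text
clock: 12.35
position: [0.6335, 0.1026, 0.1804]
orientation: [3.119, -0.374, -0.003]
wrist_force: [-0.1, 0.6, 0.1]
finger_gap: 0.0306
grasp_force: 0.0
```

Emit:
jog_arm(
  xyz=[
    [0,0,-0.6],
    [0,0,-0.6],
    [0,0,-0.6],
    [0,0,-0.2],
    [-0.4,0,0],
    [-0.8,0,0],
    [-0.8,0,0],
    [-0.8,0,0],
    [-0.8,0,0],
    [-0.8,0,0],
  ],
  rot=[
    [0,0,0],
    [0,0,0],
    [0,0,0],
    [0,0,0],
    [0,0,0],
    [0,0,-0.04],
    [0,0,-0.04],
    [0,0,-0.04],
    [0,0,-0.04],
    [0,0,-0.04],
  ],
  gripper=[0.35,0.35,0.35,0.35,0.6,1,1,1,1,1],
)

```text
clock: 13.35
position: [0.4594, 0.1049, 0.2602]
orientation: [3.08, 0.618, -0.001]
wrist_force: [0.5, -0.0, -0.0]
finger_gap: 0.0753
grasp_force: 0.0
```

```bash
python3 rem.py .4365 .1708 .226 1.12;python3 - <<'E'
from bench import env
from h import *
c=env.camera("side");im=c["image"].copy();cv2.imwrite("pics/a2.png",cv2.resize(im[100:260,200:360],None,fx=3.6,fy=3.6,interpolation=cv2.INTER_NEAREST)[:,:,::-1])
E
```

```text
t 13.35 pos [0.4594 0.1049 0.2602] psi 0.396 tilt [-0.0005 -0.0001] gap 0.07529344414981397 F [ 0.5 -0.  -0. ]
shift mm [  4.4 -69.6  34.2] shares [ 0.109 -1.741  0.855] rz share -0.23045515410662762
```

View pics/a2.png

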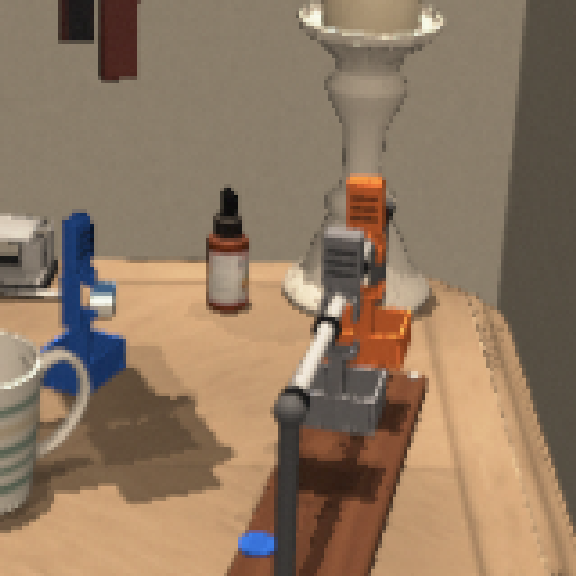

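The orange caddy, at (370,270), hangs upright in line with the grey one. The blue caddy is next.

Emit:
jog_arm(
  xyz=[
    [0.109,-0.5,0],
    [0,-0.7,0],
    [0,-0.541,0],
    [0,0,0],
    [0,0,0],
    [0,0,0],
    [0,0,0],
    [0,0,0],
    [0,0,0],
    [0,0,0],
  ],
  rot=[
    [0,0,0],
    [0,0,0],
    [0,0,0],
    [0,0,-0.04],
    [0,0,-0.04],
    [0,0,-0.04],
    [0,0,-0.04],
    [0,0,-0.04],
    [0,0,-0.03],
    [0,0,0],
  ],
  gripper=[1,1,1,1,1,1,1,1,1,1],
)

```text
clock: 14.4
position: [0.4386, 0.1706, 0.2604]
orientation: [-2.667, -1.659, 0.0]
wrist_force: [-0.2, 0.3, -0.1]
finger_gap: 0.088
grasp_force: 0.0
```

```bash
python3 rem.py .4365 .1708 .093 1.12
```

```text
t 14.4 pos [0.4386 0.1706 0.2604] psi 1.113 tilt [-0.0003 -0.    ] gap 0.0879877367054858 F [-0.2  0.3 -0.1]
shift mm [ -0.7  -2.  167.4] shares [-0.017 -0.049  4.186] rz share -0.002242564048884432
```

Emit:
jog_arm(
  xyz=[
    [-0.017,-0.049,0.3],
    [0,0,0.6],
    [0,0,0.6],
    [0,0,0.6],
    [0,0,0.6],
    [0,0,0.6],
    [0,0,0.5],
    [0,0,0.3],
    [0,0,0.08],
    [0,0,0],
  ],
  rot=[
    [0,0,-0.002],
    [0,0,0],
    [0,0,0],
    [0,0,0],
    [0,0,0],
    [0,0,0],
    [0,0,0],
    [0,0,0],
    [0,0,0],
    [0,0,0],
  ],
  gripper=[1,1,1,1,1,1,1,1,1,0.5],
  grip_force=15,
)

```text
clock: 15.4
position: [0.4364, 0.171, 0.0932]
orientation: [-2.663, -1.666, 0.001]
wrist_force: [0.0, 0.2, -0.1]
finger_gap: 0.0831
grasp_force: 0.0
```

```bash
python3 rem.py .4365 .1708 .093 1.12
```

```text
t 15.4 pos [0.4364 0.171  0.0932] psi 1.118 tilt [-0.0006 -0.0001] gap 0.08310068697534752 F [ 0.   0.2 -0.1]
shift mm [-0.1  0.2  0.2] shares [-0.002  0.005  0.005] rz share -0.0006288909884613833
```

Emit:
jog_arm(
  xyz=[
    [0,0,0],
    [0,0,0],
    [0,0,0],
    [0,0,0],
    [0,0,0],
    [0,0,0],
    [0,0,0],
    [0,0,0],
    [0,0,0],
    [0,0,0],
  ],
  rot=[
    [0,0,0],
    [0,0,0],
    [0,0,0],
    [0,0,0],
    [0,0,0],
    [0,0,0],
    [0,0,0],
    [0,0,0],
    [0,0,0],
    [0,0,0],
  ],
  gripper=[0.3,0.2,0.2,0.1,0.1,0,0,0,0,0],
  grip_force=25,
)

```text
clock: 16.4
position: [0.4365, 0.1709, 0.0934]
orientation: [2.663, 1.667, -0.0]
wrist_force: [-0.0, 0.4, -1.0]
finger_gap: 0.014
grasp_force: 25.0
```

```bash
python3 rem.py .4365 .1708 .233 1.12
```

```text
t 16.4 pos [0.4365 0.1709 0.0934] psi 1.1186 tilt [-0.0001 -0.0001] gap 0.014032183352800718 F [-0.   0.4 -1. ]
shift mm [-1.000e-01  0.000e+00 -1.396e+02] shares [-2.00e-03  0.00e+00 -3.49e+00] rz share -0.0004575983591749923
```

Gripped. I'll lift gently and then turn slowly (rz total +0.4316).

Emit:
jog_arm(
  xyz=[
    [0,0,-0.1],
    [0,0,-0.2],
    [0,0,-0.35],
    [0,0,-0.45],
    [0,0,-0.5],
    [0,0,-0.5],
    [0,0,-0.5],
    [0,0,-0.4],
    [0,0,-0.3],
    [0,0,-0.15],
  ],
  rot=[
    [0,0,0],
    [0,0,0],
    [0,0,0],
    [0,0,0],
    [0,0,0],
    [0,0,0],
    [0,0,0],
    [0,0,0],
    [0,0,0],
    [0,0,0],
  ],
  gripper=[0,0,0,0,0,0,0,0,0,0],
)

```text
clock: 17.4
position: [0.4368, 0.1711, 0.2327]
orientation: [2.662, 1.667, 0.002]
wrist_force: [0.5, -0.2, -1.7]
finger_gap: 0.0136
grasp_force: 25.0
```

Emit:
jog_arm(
  xyz=[
    [0,0,-0.05],
    [0,0,0],
    [0,0,0],
    [0,0,0],
    [0,0,0],
    [0,0,0],
    [0,0,0],
    [0,0,0],
    [0,0,0],
    [0,0,0],
  ],
  rot=[
    [0,0,0],
    [0,0,0.01],
    [0,0,0.02],
    [0,0,0.025],
    [0,0,0.025],
    [0,0,0.025],
    [0,0,0.025],
    [0,0,0.025],
    [0,0,0.025],
    [0,0,0.025],
  ],
  gripper=[0,0,0,0,0,0,0,0,0,0],
)

```text
clock: 18.4
position: [0.4361, 0.1707, 0.2326]
orientation: [3.055, 0.734, -0.003]
wrist_force: [0.4, 0.3, -2.4]
finger_gap: 0.0135
grasp_force: 25.0
```

Emit:
jog_arm(
  xyz=[
    [0,0,0],
    [0,0,0],
    [0,0,0],
    [0,0,0],
    [0,0,0],
    [0,0,0],
    [0,0,0],
    [0,0,0],
    [0,0,0],
    [0,0,0],
  ],
  rot=[
    [0,0,0.025],
    [0,0,0.025],
    [0,0,0.025],
    [0,0,0.025],
    [0,0,0.025],
    [0,0,0.025],
    [0,0,0.025],
    [0,0,0.025],
    [0,0,0.017],
    [0,0,0.009],
  ],
  gripper=[0,0,0,0,0,0,0,0,0,0],
)

```text
clock: 19.4
position: [0.4361, 0.1707, 0.2327]
orientation: [3.119, -0.371, -0.002]
wrist_force: [0.1, 0.2, -2.2]
finger_gap: 0.0139
grasp_force: 25.0
```

```bash
python3 rem.py .5319 -.0575 .233 -.237
```

```text
t 19.4 pos [0.4361 0.1707 0.2327] psi -0.2371 tilt [-0.0015 -0.0005] gap 0.013929025001448415 F [ 0.1  0.2 -2.2]
shift mm [146.7 199.4  -0.4] shares [ 3.668  4.984 -0.009] rz share -2.1123941834744154e-05
```

Emit:
jog_arm(
  xyz=[
    [0.05,0.1,0],
    [0.1,0.25,0],
    [0.15,0.4,0],
    [0.2,0.5,0],
    [0.25,0.55,0],
    [0.25,0.55,0],
    [0.25,0.55,0],
    [0.25,0.5,0],
    [0.25,0.45,0],
    [0.25,0.4,0],
  ],
  rot=[
    [0,0,0],
    [0,0,0],
    [0,0,0],
    [0,0,0],
    [0,0,0],
    [0,0,0],
    [0,0,0],
    [0,0,0],
    [0,0,0],
    [0,0,0],
  ],
  gripper=[0,0,0,0,0,0,0,0,0,0],
)

```text
clock: 20.4
position: [0.4745, -0.0154, 0.2334]
orientation: [3.119, -0.37, -0.0]
wrist_force: [0.6, 0.9, -1.9]
finger_gap: 0.0139
grasp_force: 25.0
```

Emit:
jog_arm(
  xyz=[
    [0.25,0.35,0],
    [0.3,0.23,0],
    [0.3,0.1,0],
    [0.3,0.05,0],
    [0.25,0,0],
    [0.15,0,0],
    [0.08,0,0],
    [0.03,0,0],
    [0,0,0],
    [0,0,0],
  ],
  rot=[
    [0,0,0],
    [0,0,0],
    [0,0,0],
    [0,0,0],
    [0,0,0],
    [0,0,0],
    [0,0,0],
    [0,0,0],
    [0,0,0],
    [0,0,0],
  ],
  gripper=[0,0,0,0,0,0,0,0,0,0],
)

```text
clock: 21.4
position: [0.5322, -0.0567, 0.2335]
orientation: [3.12, -0.368, -0.0]
wrist_force: [0.4, -0.4, -2.2]
finger_gap: 0.0139
grasp_force: 25.0
```

```bash
python3 rem.py .5319 -.0575 .1745 -.237
```

```text
t 21.4 pos [ 0.5322 -0.0567  0.2335] psi -0.2351 tilt [-0.0001 -0.    ] gap 0.01388402933244788 F [ 0.4 -0.4 -2.2]
shift mm [-0.1  0.8 59. ] shares [-0.002  0.02   1.475] rz share 0.0006082974344409198
```

Emit:
jog_arm(
  xyz=[
    [0,0.02,0.1],
    [0,0,0.2],
    [0,0,0.25],
    [0,0,0.25],
    [0,0,0.25],
    [0,0,0.2],
    [0,0,0.15],
    [0,0,0.08],
    [0,0,0],
    [0,0,0],
  ],
  rot=[
    [0,0,0],
    [0,0,0],
    [0,0,0],
    [0,0,0],
    [0,0,0],
    [0,0,0],
    [0,0,0],
    [0,0,0],
    [0,0,0],
    [0,0,0],
  ],
  gripper=[0,0,0,0,0,0,0,0,0,0],
)

```text
clock: 22.4
position: [0.5325, -0.0578, 0.1745]
orientation: [3.12, -0.369, 0.001]
wrist_force: [0.2, 0.5, -2.1]
finger_gap: 0.0141
grasp_force: 25.0
```

```bash
python3 rem.py .5902 -.0716 .1745 -.237; python3 - <<'E'
from bench import env
from h import *
c=env.camera("side");im=c["image"].copy()
s=4;u0,v0=225,130
big=cv2.resize(im[v0:v0+130,u0:u0+130],None,fx=s,fy=s,interpolation=cv2.INTER_NEAREST)
p=env.read_state()["position"]
e=(mask(c,(p[0],p[1],-.237,p[2]-.0934),S=4)>.5).astype(np.uint8)
e=cv2.resize(e[v0:v0+130,u0:u0+130],None,fx=s,fy=s,interpolation=cv2.INTER_NEAREST)
cs,_=cv2.findContours(e,cv2.RETR_LIST,cv2.CHAIN_APPROX_NONE);cv2.drawContours(big,cs,-1,(0,255,0),1)
cv2.imwrite("pics/a3.png",big[:,:,::-1])
E
```

```text
t 22.4 pos [ 0.5325 -0.0578  0.1745] psi -0.2355 tilt [ 0.0005 -0.0001] gap 0.014063422241854001 F [ 0.2  0.5 -2.1]
shift mm [59.4 -0.   0. ] shares [ 1.484e+00 -1.000e-03  1.000e-03] rz share 0.0004703731341707983
```

View pics/a3.png

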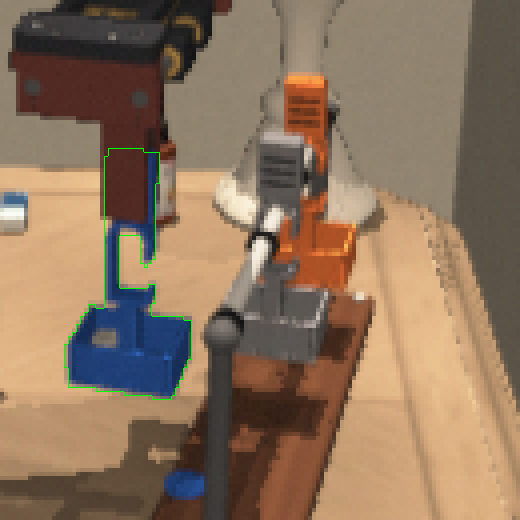

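The blue caddy matches the prediction, and the sharpener is in the tray at (105,340). Sliding in 59 mm.

Emit:
jog_arm(
  xyz=[
    [0.08,0,0],
    [0.15,0,0],
    [0.2,0,0],
    [0.2,0,0],
    [0.2,0,0],
    [0.17,0,0],
    [0.12,0,0],
    [0.08,0,0],
    [0.04,0,0],
    [0,0,0],
  ],
  rot=[
    [0,0,0],
    [0,0,0],
    [0,0,0],
    [0,0,0],
    [0,0,0],
    [0,0,0],
    [0,0,0],
    [0,0,0],
    [0,0,0],
    [0,0,0],
  ],
  gripper=[0,0,0,0,0,0,0,0,0,0],
)

```text
clock: 23.45
position: [0.5805, -0.0693, 0.1742]
orientation: [3.12, -0.369, -0.0]
wrist_force: [-0.3, -0.5, -1.6]
finger_gap: 0.0137
grasp_force: 25.0
```

Emit:
jog_arm(
  xyz=[
    [0.04,0,0],
    [0.05,0,0],
    [0.05,0,0],
    [0.05,0,0],
    [0.05,0,0],
    [0,0,0],
    [0,0,0],
  ],
  rot=[
    [0,0,0],
    [0,0,0],
    [0,0,0],
    [0,0,0],
    [0,0,0],
    [0,0,0],
    [0,0,0],
  ],
  gripper=[0,0,0,0,0,0,0],
)

```text
clock: 24.15
position: [0.5898, -0.0716, 0.1741]
orientation: [3.12, -0.369, -0.0]
wrist_force: [0.9, -1.0, -2.1]
finger_gap: 0.0143
grasp_force: 25.0
```

```bash
python3 rem.py .5904 -.0716 .1524 -.237
```

```text
t 24.15 pos [ 0.5898 -0.0716  0.1741] psi -0.2355 tilt [-0.0002  0.    ] gap 0.014290966165404914 F [ 0.9 -1.  -2.1]
shift mm [ 0.6 -0.1 21.7] shares [ 0.015 -0.003  0.544] rz share 0.0004707397446280531
```

Emit:
jog_arm(
  xyz=[
    [0.01,0,0.05],
    [0,0,0.08],
    [0,0,0.08],
    [0,0,0.08],
    [0,0,0.08],
    [0,0,0.07],
    [0,0,0.04],
    [0,0,0.02],
    [0,0,0],
    [0,0,0],
  ],
  rot=[
    [0,0,0],
    [0,0,0],
    [0,0,0],
    [0,0,0],
    [0,0,0],
    [0,0,0],
    [0,0,0],
    [0,0,0],
    [0,0,0],
    [0,0,0],
  ],
  gripper=[0,0,0,0,0,0,0,0,0,0],
)

```text
clock: 25.15
position: [0.5903, -0.0717, 0.1544]
orientation: [3.12, -0.369, 0.0]
wrist_force: [0.8, -0.9, -1.9]
finger_gap: 0.0138
grasp_force: 25.0
```

Emit:
jog_arm(
  xyz=[
    [0,0,0.02],
    [0,0,0.02],
    [0,0,0.02],
    [0,0,0],
    [0,0,0],
  ],
  rot=[
    [0,0,0],
    [0,0,0],
    [0,0,0],
    [0,0,0],
    [0,0,0],
  ],
  gripper=[0,0,0,0,0],
)

```text
clock: 25.65
position: [0.5903, -0.0717, 0.1523]
orientation: [3.12, -0.369, 0.001]
wrist_force: [-2.3, 1.3, 3.6]
finger_gap: 0.0133
grasp_force: 25.0
```

The blue caddy's weight is on the rod. Releasing and retreating straight up.

Emit:
jog_arm(
  xyz=[
    [0,0,0],
    [0,0,0],
    [0,0,0],
    [0,0,0],
    [0,0,0],
    [0,0,0],
    [0,0,0],
    [0,0,-0.1],
    [0,0,-0.2],
    [0,0,-0.4],
  ],
  rot=[
    [0,0,0],
    [0,0,0],
    [0,0,0],
    [0,0,0],
    [0,0,0],
    [0,0,0],
    [0,0,0],
    [0,0,0],
    [0,0,0],
    [0,0,0],
  ],
  gripper=[0.05,0.35,0.35,0.35,0.35,0.35,0.35,0.35,0.35,0.35],
)

```text
clock: 26.65
position: [0.5896, -0.0716, 0.1798]
orientation: [3.12, -0.369, -0.003]
wrist_force: [0.5, -0.6, 0.5]
finger_gap: 0.0308
grasp_force: 0.0
```

Emit:
jog_arm(
  xyz=[
    [0,0,-0.6],
    [0,0,-0.6],
    [0,0,-0.6],
    [0,0,-0.4],
    [-0.4,0,0],
    [-0.6,0,0],
    [-0.6,0,0],
    [-0.6,0,0],
    [-0.4,0,0],
    [0,0,0],
  ],
  rot=[
    [0,0,0],
    [0,0,0],
    [0,0,0],
    [0,0,0],
    [0,0,0],
    [0,0,0],
    [0,0,0],
    [0,0,0],
    [0,0,0],
    [0,0,0],
  ],
  gripper=[0.35,0.35,0.35,0.35,0.35,0.35,0.35,0.35,0.35,0.35],
)

```text
clock: 27.65
position: [0.4879, -0.047, 0.269]
orientation: [3.12, -0.368, 0.002]
wrist_force: [-0.3, 0.0, -0.1]
finger_gap: 0.0308
grasp_force: 0.0
```

Emit:
jog_arm(
  xyz=[
    [0,0,0],
    [0,0,0],
    [0,0,0],
    [0,0,0],
    [0,0,0],
    [0,0,0],
    [0,0,0],
    [0,0,0],
    [0,0,0],
    [0,0,0],
  ],
  rot=[
    [0,0,0],
    [0,0,0],
    [0,0,0],
    [0,0,0],
    [0,0,0],
    [0,0,0],
    [0,0,0],
    [0,0,0],
    [0,0,0],
    [0,0,0],
  ],
  gripper=[0.35,0.35,0.35,0.35,0.35,0.35,0.35,0.35,0.35,0.35],
)

```text
clock: 28.65
position: [0.4891, -0.0474, 0.2679]
orientation: [3.12, -0.369, 0.0]
wrist_force: [-0.5, -0.1, 0.7]
finger_gap: 0.0309
grasp_force: 0.0
```

```bash
python3 - <<'E'
from bench import env
from h import *
a,b=[env.camera("side")["image"] for _ in range(2)]
print("diff",np.abs(a.astype(int)-b).max())
b=cv2.resize(a[130:270,260:370],(440,560),interpolation=cv2.INTER_NEAREST)
t=env.camera("top")["image"][110:250,180:330];t=cv2.resize(t,(350,327),interpolation=cv2.INTER_NEAREST)
t=np.vstack([t,np.zeros((233,350,3),np.uint8)])
cv2.imwrite("pics/a4.png",np.hstack([b,t])[:,:,::-1])
E
```

```text
diff 13
```

View pics/a4.png

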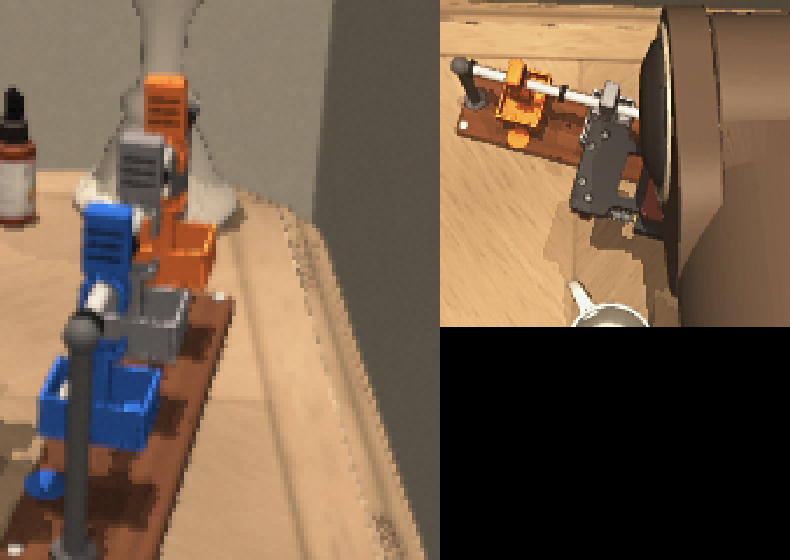

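Both caddies hang upright in their bays, blue at (105,330) and orange at (165,170), with the sharpener still in the tray at (65,388). I'll let any swing settle, then hand in.

Emit:
jog_arm(
  xyz=[
    [0,0,0],
    [0,0,0],
    [0,0,0],
    [0,0,0],
    [0,0,0],
    [0,0,0],
    [0,0,0],
    [0,0,0],
    [0,0,0],
    [0,0,0],
  ],
  rot=[
    [0,0,0],
    [0,0,0],
    [0,0,0],
    [0,0,0],
    [0,0,0],
    [0,0,0],
    [0,0,0],
    [0,0,0],
    [0,0,0],
    [0,0,0],
  ],
  gripper=[0.35,0.35,0.35,0.35,0.35,0.35,0.35,0.35,0.35,0.35],
)

```text
clock: 29.8
position: [0.4891, -0.0474, 0.2679]
orientation: [-3.12, 0.369, -0.0]
wrist_force: [1.0, -0.6, 0.2]
finger_gap: 0.0303
grasp_force: 0.0
```

```bash
python3 - <<'E'
from bench import env
import numpy as np
a=[env.camera("side")["image"].astype(int)[130:270,260:370] for _ in range(4)]
print([np.abs(x-a[0]).max() for x in a])
print(env.job_done())
E
```

```text
[np.int64(0), np.int64(10), np.int64(10), np.int64(10)]
the job is handed in; nothing more can be done
None
```

I handed the job in at about 30 s of the 64 s limit: in the last pictures both caddies hang upright from the rod in their own-colour bays with the sharpener still in the blue tray, though no verdict came back.

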